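# Fit the battery in the banding wheel's power unit

## Task

The battery bay of the banding wheel's power unit is empty. Slide the thumb latch sideways so that the sprung cover opens, put the battery in nose first and fully home, let go of it, then press the cover shut until the latch has caught it again. Press on the unit with less than 60 N, and leave the other things where they stand.

Things in the scene. Friction and masses are not known exactly. Their poses are not given: they have to be found in the camera images.
- unit: the power unit, a grey wedge-shaped housing fixed to the table, 220 long (x), 168 wide, 165 high at its far side; its upper face, with the cover and the latch, slopes 26 degrees and looks up and toward its front (-x). Origin at the centre of its base, z up. The bay's origin lies at (-35, 0, 46) mm in it. A fixed roof plate (bay z=48 to 52 mm) covers the bay over bay x=-50 to 6; the latch stands on it
- bay: the battery bay's frame, tilted 26 degrees with the slope: x runs up the slope, y to the left seen from the front, z square out of it. Origin on the bay floor, centre line, where the battery's shoulders stop. In mm: inside 156 wide; open above from x=6 to 150 when the cover is up; at x=0 two 40 high stop blocks leave a slot 28 wide, 16 deep, for the nose
- bay_home (a point): where the middle of the battery lies when fully home nose first: (36, 0, 19) mm in the bay frame, same axes. Two round rails 8 mm high, 41 mm apart inside, run along the floor and guide the 36 mm wide battery. Lay it between them about 45 mm up the slope from here, clear of the roof plate, tilted as the slope, then slide it down until it stops; it does not slide by itself
- hinge (a point): middle of the cover's hinge line (which runs along the bay's y), at (152, 0, 55) mm in the bay frame; axes as bay, does not move
- cover (a joint): angle of the cover: 0 shut, 1.66 fully open (a little past square to the slope). Flat grey panel 150 wide, 144 long, 5 thick, hinged at its upper edge. A spring drives it open (0.3 N m shut, 0.11 N m open) within 1 s of release. Pushed on its outer face it folds down again, to 0.01 rad past shut; near its free edge it takes some 6 to 18 N to snap under the latch
- cover_edge (a point): middle of the outer face of the cover at its free (lower) edge, 146 mm from the hinge line and 3 mm outside it; moves with the cover. Axes fixed in the cover: x from the edge toward the hinge, z out of its outer face
- latch (a joint): how far the thumb latch is slid, m: 0 at rest (locked), 0.012 at its end stop, toward the bay's +y (left seen from the front); the cover is freed between 0.007 and 0.009. A spring returns it (1.4 N at rest, 2.7 N at the stop); when the cover is pressed shut the sloped hook gives way and snaps back by itself
- thumb (a point): middle of the black thumb piece of the latch, which stands on the plate just below the cover: 24 (x) by 26 (y) by 19 mm high (z), its upper 7 mm being 6 mm narrower; the point is 10 mm above its underside, 63 mm above the bay floor; axes as bay. A small hook reaches up the slope from it over the cover's tongue
- cell_mid (a point): the battery: black and grey rectangular block 100 long (x) by 36 wide (y) by 38 high (z), 200 g or so, lying on the plywood bat; the point is at the centre of its length, half-way up. Its x axis points from the nose to the flat end; the nose, a stepped-down stub 20 by 20 in section, is the last 14 mm at the -x end
- cell_nose (a point): centre of the tip of the battery's nose, 50 mm from its middle; axes as cell_mid
- bat: plywood bat, 220 (x) by 240 (y) by 10 mm thick, lying fixed on the table, the battery, stamp and finial on it; origin at the centre of its underside
- stamp: bystander on the bat: wooden block stamp 70 by 34 by 30 with an upright round grip, 65 high in all; origin at the centre of its underside
- finial: bystander on the bat: terracotta turned finial, 48 across, 74 high; origin at the centre of its underside
- cup: bystander: terracotta cup 90 across, 100 high; origin at the centre of its underside
- bowl: bystander: terracotta bowl 140 across, 65 high; origin at the centre of its underside
- jar: bystander: glass jar 64 across, 100 high; origin at the centre of its underside
- brush: bystander: brush 180 long lying on the table between unit and bat; origin under its middle
Mind the look-alikes: they are no part of the job. There is more than one size of the part that bears cell_mid; the job needs the largest.

How it is judged:
By the outcome, as a careful person would: the job done as asked, in the order asked, and still so for the second after the job is handed in, with the robot touching nothing.
It also fails if it takes over 72 s, if anything falls off the work surface, if the arm or the gripper's body presses on something with over 40 N, if the wrist force passes 120 N, or if a joint passes its speed limit or range.

## Robot

A 6-joint arm with a two-finger parallel gripper is mounted at the origin on the work surface. World frame = base frame: x ahead of the robot, y to its left, z up, the work surface at z = 0. Lengths are in m, angles in degrees, forces in N, time in s.
With the tool pointing down it reaches from about 0.25 to 0.725 m from the base axis. Payload 9.7 kg.
Tool frame: the origin (TCP) lies between the finger pads; the fingertips stand 19 mm ahead of it and the grasp point (between the pads) is the TCP; z points along the fingers, y is the line along which they close (so a half turn about z gives the same grasp; the last joint's range is limited). The gripper opens to 85 mm and grips with 20 to 120 N. Pads are 22 mm wide; open, the fingers measure 114 mm over their backs; the gripper's body (76 mm by 85 mm) begins 54 mm behind the grasp point. The pads swing forward as they close: fully open they stand 13 mm farther back than shut.
Start: joints at [75, 4.979, 10.078, 95.1, 0, 90], TCP at [0.142, 0.531, 0.25] pointing down, gripper open.
Joint ranges: [-179.16, 179.16], [-48.56, 103.87], [-65.8, 70.77], [-126.05, 130.52], [-82.76, 87.17], [-180, 180]. Speed limits (degrees/s): [127.2, 127.2, 147.25, 180, 180, 180].

## Interface

Orientations are given as [roll, pitch, yaw] about the fixed x, y, z axes, in that order (R = Rz(yaw) Ry(pitch) Rx(roll)).
In Python, from workcell import telemetry, camera, calibration, workorder gives the robot as it stands.
- The arm moves only by the tool play_rows, never from a script. Its argument "increments" is a list of rows, each a list of 3 entries, a list of its own where there are three numbers: the shift along the tool's x, y, z in mm, then the turn, a rotation vector about the tool's x, y, z in degrees, then the closure, from 0 (fully open) to 1 (shut). In form: [[[x, y, z], [ax, ay, az], jaw], ...]. A call has 1 to 20 rows; each row is the pose to reach, as a shift and turn from the pose commanded when the call began, along the tool's axes at that moment; what a row does not reach only later rows make up. A row lasts 1/10 s, in which the tool goes at most 50 mm and 8.59 degrees, less where a joint would pass 70% of its speed; a pose out of reach is approached as far as the arm can. A call with a gripper value outside its range is refused whole. The fingers move at their own pace and stop on an object; "grip_force" is the grip in N (left out, the last holds). Time passes only in rows, so rows that repeat a pose let the fingers close. It gives the time, the measured TCP pose, the force, the opening and the grip force at its end, in the units of the state.
- telemetry.get_obs(): the state, without advancing time (a new reading comes with each control period).
- camera(name): name is "side" or "top" or "wrist"; returns (picture, depth): 400x640x3 uint8, red, green, blue; 400x640 float32, m along the optical axis (not along the pixel's ray), 0 where there is no reading.
- calibration(name): a dict with "vertical_fov" (degrees; the focal length in pixels is half the picture's height over the tangent of half this angle, whatever the lens; pixels are square), "cx", "cy" (the principal point, pixels), "rvec" (rotation vector, rad) and "tvec" (3), from world to camera coordinates, as OpenCV has them; the wrist camera has in their place "hand_eye" (4x4, takes a point from camera to tool coordinates, whose origin is the TCP and whose axes are the flange's). Camera axes: x right, y down, z forward; pixel columns grow to the right and rows downward; lengths in m; the calibration is good to about 2 mm. A picture is of the moment at which its call begins: read the wrist's pose just before it. calibration takes no time and is no camera call.
- workorder.job_done(): hands the job in; it is judged then, once.
The state is a dict: "time": time; "q": joint angles; "qd": joint speeds; "joint_efforts": joint torques, N m; "ee_pos": TCP position; "tcp_rot": TCP orientation; "wrist_force": force on the tool from outside, world axes, zero at the start; "torque": the same for the moment, N m; "opening": finger opening in m; "grasp_force": force on a finger pad.
Only numpy, scipy, OpenCV 4.12 (cv2) and the standard library are available. Lean on these libraries where they do the work, as an engineer would, in place of code of your own. Each camera call takes 0.05 s, during which the arm holds its last target. There are 200 camera calls.

## Working session

There is one attempt and no reset: what is moved stays moved. The work goes in short steps, Python scripts to look and compute and a tool call to move; the robot and the scene stay as the last step left them, time stands still between calls to the robot, and variables do not carry over. Pictures are saved under pics/ and viewed, at most 10 in all, crops included, and the job is handed in when it is done.

Besides the shell and the picture viewer there is one more tool, called after "Request:" as name([rows], argument=value, ...), one row to a line, values as JSON. play_rows: Moves the arm, as the interface text tells. Its arguments: {"type":"object","properties":{"increments":{"type":"array"},"grip_force":{"type":"number"}},"required":["increments"]}

```bash
mkdir -p pics; ls; cat > h.py <<'E'
import numpy as np, cv2
from scipy.spatial.transform import Rotation as R
from workcell import telemetry, camera, calibration, workorder
def cam(name):
    o=telemetry.get_obs(); im,d=camera(name); c=calibration(name)
    f=200/np.tan(np.radians(c['vertical_fov'])/2)
    if name=='wrist':
        T=np.eye(4);T[:3,:3]=R.from_euler('xyz',o['tcp_rot'],degrees=True).as_matrix();T[:3,3]=o['ee_pos']
        M=T@np.array(c['hand_eye'])
    else:
        W=np.eye(4);W[:3,:3]=cv2.Rodrigues(np.array(c['rvec'],float))[0];W[:3,3]=np.ravel(c['tvec']);M=np.linalg.inv(W)
    return im,d,(f,c['cx'],c['cy'],M)
def cloud(d,k):
    f,cx,cy,M=k; v,u=np.mgrid[:400,:640]
    P=np.stack([(u-cx)/f*d,(v-cy)/f*d,d],-1)
    P=P@M[:3,:3].T+M[:3,3]; P[d<=0]=np.nan; return P
def grab(name,tag):
    im,d,k=cam(name); P=cloud(d,k); cv2.imwrite(f'pics/{tag}.png',im[...,::-1]); np.savez(f'/tmp/{tag}.npz',im=im,P=P,M=k[3],k=np.array(k[:3])); return im,P,k
E
python3 - <<'E'
from h import *
for n in ('top','side'):
    im,P,k=grab(n,n+'0'); print(n,k)
print(telemetry.get_obs())
E
```

```text
pics
top (np.float64(496.4184433317414), 317.24545820644954, 202.38241607003874, array([[ 0.02430834, -0.98932823,  0.14366197,  0.34338726],
       [-0.99960432, -0.02201919,  0.01750301, -0.02995781],
       [-0.0141529 , -0.14403059, -0.98947202,  1.47285222],
       [ 0.        ,  0.        ,  0.        ,  1.        ]]))
side (np.float64(389.28839953279333), 316.83828098340257, 200.22191124382238, array([[ 0.86500396, -0.3506575 ,  0.35889757,  0.14167858],
       [-0.50140017, -0.57679436,  0.64490785, -0.75489816],
       [-0.01913168, -0.73779915, -0.67474913,  0.87710657],
       [ 0.        ,  0.        ,  0.        ,  1.        ]]))
{'time': 0.1, 'q': array([ 7.50013226e+01,  5.00757349e+00,  1.00403027e+01,  9.50995090e+01,
       -1.82596403e-03,  9.00006377e+01]), 'qd': array([-0.0158477 , -0.16478266,  0.09214496, -0.03776514,  0.10936306,
       -0.0242035 ]), 'joint_efforts': array([ 9.45987485e-04, -5.21564198e+01,  4.65653193e+01,  1.60025113e-02,
        1.12686607e-05, -1.42822790e-05]), 'ee_pos': array([0.14230092, 0.53109054, 0.24966927]), 'tcp_rot': array([-1.79933220e+02,  1.82670607e-03,  1.65000687e+02]), 'wrist_force': array([ 0.10454751,  0.650389  , -0.77416297]), 'torque': array([-0.00175223,  0.00952937, -0.00512177]), 'grasp_force': 0.0, 'opening': 0.08520395043535374}
```

View pics/top0.png

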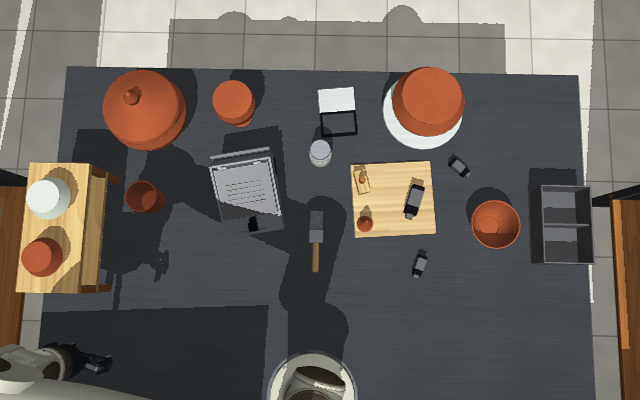

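View pics/side0.png

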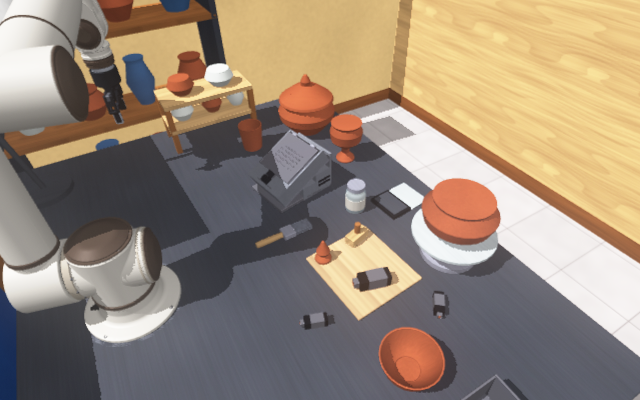

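Candidates for the battery in the top view are the block on the bat (414,199), a loose one at (459,166) and another at (420,264). The one on the bat is the largest and matches the description. I'll check it in a close crop.

```bash
python3 - <<'E'
from h import *
z=np.load('/tmp/top0.npz');im,P=z['im'],z['P']
a=cv2.resize(im[140:240,200:300],None,fx=4,fy=4,interpolation=cv2.INTER_CUBIC)
b=cv2.resize(im[150:250,345:445],None,fx=4,fy=4,interpolation=cv2.INTER_CUBIC)
cv2.imwrite('pics/crop1.png',np.hstack([a,b])[...,::-1])
def blob(u0,u1,v0,v1,z0,z1):
    Q=P[v0:v1,u0:u1].reshape(-1,3); Q=Q[(Q[:,2]>z0)&(Q[:,2]<z1)]
    r=cv2.minAreaRect((Q[:,:2]*1000).astype(np.float32)); return len(Q),r,np.median(Q[:,2])
print('bat',blob(340,445,150,250,0.005,0.016))
print('cell',blob(398,430,178,225,0.035,0.06))
print('small',blob(445,475,150,180,0.012,0.06),blob(408,432,248,280,0.012,0.06))
# unit slope plane
Q=P[160:225,212:285].reshape(-1,3);Q=Q[Q[:,2]>0.06]
for s in range(5):
    c=np.median(Q,0) if s==0 else Q.mean(0); n=np.linalg.svd(Q-c,full_matrices=False)[2][2]; n*=np.sign(n[2]); e=(Q-c)@n; Q=Q[abs(e)<max(.004,.02/(s+1))]
print('plane',c,n,np.degrees(np.arccos(n[2])),np.degrees(np.arctan2(n[1],n[0])),len(Q),cv2.minAreaRect((Q[:,:2]*1000).astype(np.float32)))
print('unit all',blob(205,292,145,240,0.05,0.3))
for u,v in [(250,222),(253,224),(256,226),(250,219),(254,219)]: print(u,v,P[v,u])
E
```

```text
bat (4665, ((571.8474731445312, -227.8087615966797), (300.02301025390625, 312.20770263671875), 0.9769918322563171), np.float64(0.009589129708130306))
cell (417, ((559.5493774414062, -285.52264404296875), (37.117431640625, 101.1070785522461), 73.34584045410156), np.float64(0.04730146406391933))
small (209, ((667.695556640625, -426.68243408203125), (67.94707489013672, 28.106483459472656), 52.679073333740234), np.float64(0.024404843640881024)) (207, ((373.3717346191406, -304.466796875), (27.06859588623047, 67.31088256835938), 70.7276382446289), np.float64(0.024836531721920574))
plane [0.55913965 0.18851528 0.1288162 ] [-0.44499646 -0.09218797  0.89077468] 27.029245171444188 -168.29584723797032 2511 ((552.95166015625, 187.95726013183594), (169.53878784179688, 168.16644287109375), 9.436450958251953)
unit all (5213, ((566.5421752929688, 190.850830078125), (229.30722045898438, 170.9262237548828), 10.657782554626465), np.float64(0.12364408266079296))
250 222 [0.48245273 0.17882106 0.1089463 ]
253 224 [0.4779315  0.17152769 0.10037774]
256 226 [0.47275996 0.16325699 0.09808111]
250 219 [0.49005951 0.17814796 0.11572272]
254 219 [0.49152676 0.16874169 0.10448795]
```

View pics/crop1.png

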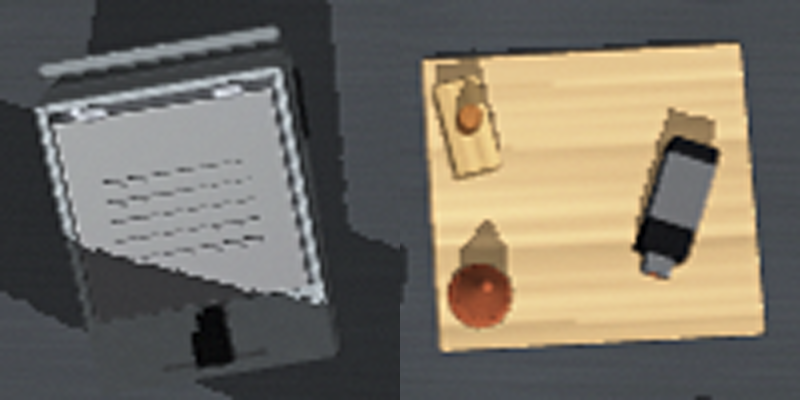

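The battery on the bat measures 101 by 37 mm, the loose ones about 68 by 28, so the choice stands. In the crop its nose points toward the robot, near top pixel (409,216). The black thumb is near top pixel (253,223). Next I take a look at the unit with the wrist camera.

```bash
cat >> h.py <<'E'
t26=np.radians(26)
def unit(cx,cy,yaw):
    U=np.eye(4);U[:3,:3]=R.from_euler('z',yaw,degrees=True).as_matrix();U[:3,3]=[cx,cy,0]
    B=np.eye(4);B[:3,:3]=R.from_euler('y',-26,degrees=True).as_matrix();B[:3,3]=[-.035,0,.046]
    return U@B
def inc(pos,Rt):
    o=telemetry.get_obs(); R0=R.from_euler('xyz',o['tcp_rot'],degrees=True); Rt=R.from_matrix(Rt)
    s=R0.inv().apply(np.array(pos)-o['ee_pos'])*1000; r=(R0.inv()*Rt).as_rotvec(degrees=True)
    print('inc',s.round(1).tolist(),r.round(2).tolist(),'rows',round(max(np.linalg.norm(s)/50,np.linalg.norm(r)/8.59),1))
def tdown(bx):  # tool x=-bx, y=by, z=-bz given frame matrix
    return np.stack([-bx[:,0],bx[:,1],-bx[:,2]],1)
E
python3 - <<'E'
from h import *
print(np.array(calibration('wrist')['hand_eye']).round(3).tolist(), calibration('wrist')['vertical_fov'])
B=unit(.5665,.1909,10.66)
p=(B@[.02,0,.063+.2,1])[:3]; print(p,(B@[-.01,0,.063,1])[:3])
inc(p,tdown(B[:3,:3]))
E
```

```text
[[-0.0, -0.957, -0.29, 0.075], [1.0, -0.0, -0.001, 0.0], [0.001, -0.29, 0.957, -0.122], [0.0, 0.0, 0.0, 1.0]] 65.216629403155
[0.43646775 0.16642416 0.29115026] [0.49613043 0.17765441 0.09824031]
inc [-378.5, -276.2, -41.1] [-5.89, -25.57, -25.2] rows 9.4
```

Request:
play_rows([
  [[-40,-28,-5],[0,-2,-2],0],
  [[-80,-56,-10],[-1,-5,-5],0],
  [[-378,-276,-41],[-5.9,-25.6,-25.2],0.5],
  [[-378,-276,-41],[-5.9,-25.6,-25.2],1],
  [[-378,-276,-41],[-5.9,-25.6,-25.2],1],
  [[-378,-276,-41],[-5.9,-25.6,-25.2],1],
  [[-378,-276,-41],[-5.9,-25.6,-25.2],1],
  [[-378,-276,-41],[-5.9,-25.6,-25.2],1],
  [[-378,-276,-41],[-5.9,-25.6,-25.2],1],
  [[-378,-276,-41],[-5.9,-25.6,-25.2],1],
  [[-378,-276,-41],[-5.9,-25.6,-25.2],1],
  [[-378,-276,-41],[-5.9,-25.6,-25.2],1],
  [[-378,-276,-41],[-5.9,-25.6,-25.2],1],
  [[-378,-276,-41],[-5.9,-25.6,-25.2],1],
])

```text
time: 1.5
ee_pos: [0.4355, 0.1678, 0.2911]
tcp_rot: [179.9, 26.0, -169.3]
wrist_force: [-0.3, -1.0, -0.7]
opening: 0.0001
grasp_force: 0.0
```

```bash
python3 - <<'E'
from h import *
im,P,k=grab('wrist','w1'); o=telemetry.get_obs(); print(o['q'].round(1),o['ee_pos'],o['tcp_rot'])
B=unit(.5665,.1909,10.66)
# overlay predicted bay points
f,cx,cy,M=k; Mi=np.linalg.inv(M)
Q=P.reshape(-1,3);Bi=np.linalg.inv(B);L=Q@Bi[:3,:3].T+Bi[:3,3]
m=(L[:,0]>.03)&(L[:,0]<.12)&(abs(L[:,1])<.06)&(L[:,2]>.04)&(L[:,2]<.08)
S=Q[m];c=S.mean(0);n=np.linalg.svd(S-c,full_matrices=False)[2][2];n*=np.sign(n[2]);print('cover plane',m.sum(),c,n,np.degrees(np.arccos(n[2])),np.degrees(np.arctan2(-n[1],-n[0])),'bay z',L[m,2].mean())
m=(L[:,2]>.0655)&(L[:,2]<.085)&(L[:,0]<.03)&(L[:,0]>-.05)&(abs(L[:,1])<.04)
print('thumb',m.sum(),L[m].min(0),L[m].max(0),np.median(L[m],0))
E
```

```text
[ 24.4 -30.2 -18.8  75.9  -5.9  12.3] [0.43553938 0.1677765  0.29112747] [ 179.92626329   26.03879073 -169.25687991]
cover plane 7108 [0.56550223 0.19039754 0.13242444] [-0.41576172 -0.08235108  0.90573754] 25.077198783788944 11.203719091219398 bay z 0.06280536603364005
thumb 1008 [-0.04960449 -0.02933234  0.06551503] [0.01166061 0.01591254 0.08234407] [-0.03194818  0.0018926   0.07534867]
```

View pics/w1.png

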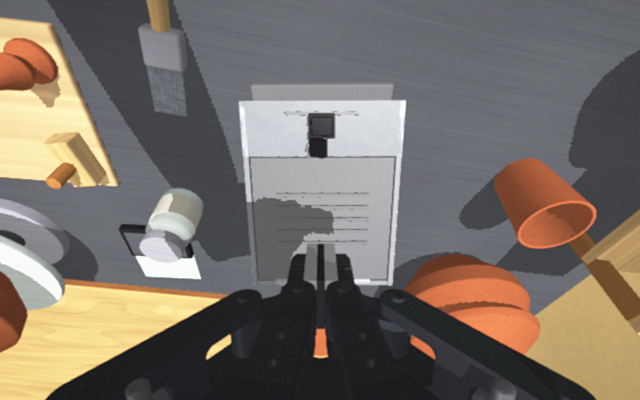

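```bash
python3 - <<'E'
import cv2
im=cv2.imread('pics/w1.png')
cv2.imwrite('pics/w1c.png',cv2.resize(im[80:170,225:425],None,fx=4,fy=4,interpolation=cv2.INTER_CUBIC))
E
```

```text
(no output)
```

View pics/w1c.png

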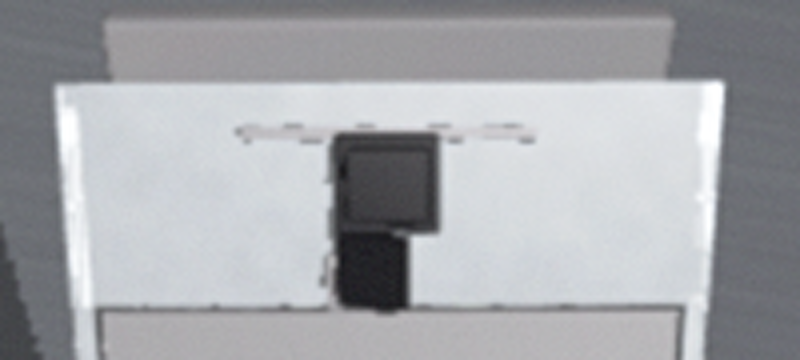

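```bash
python3 - <<'E'
from h import *
from scipy.optimize import least_squares
z=np.load('/tmp/w1.npz');f,cx,cy=z['k'];Mi=np.linalg.inv(z['M'])
def proj(B,p):
    q=Mi@B@np.r_[p,1]; return np.array([f*q[0]/q[2]+cx,f*q[1]/q[2]+cy])
X=[(.006,.075,.058),(.006,-.075,.058)];u=[(395.5,156.5),(250.5,157)]
def res(a,dz=0):
    B=unit(*a[:3]);B[2,3]+=a[3]; return np.r_[np.concatenate([proj(B,p)-q for p,q in zip(X,u)]),a[3]*500]
s=least_squares(res,[.5665,.1909,10.66,0],x_scale=[.01,.01,1,.01]);print(s.x,s.fun)
B=unit(*s.x[:3]);B[2,3]+=s.x[3];Bi=np.linalg.inv(B)
def onz(uv,zb):
    o=(Bi@z['M'][:,3])[:3]; d=Bi[:3,:3]@z['M'][:3,:3]@np.array([(uv[0]-cx)/f,(uv[1]-cy)/f,1]); return o+d*(zb-o[2])/d[2]
for uv,h in [((322.2,126.7),.072),((311.5,116.5),.072),((333,136.5),.072),((239.2,101),.052),((406,100.5),.052),((335.2,138),.065),((308.3,138),.065)]: print(uv,onz(uv,h).round(4))
P=z['P'].reshape(-1,3);L=P@Bi[:3,:3].T+Bi[:3,3]
m=(L[:,0]>.03)&(L[:,0]<.12)&(abs(L[:,1])<.06)&(L[:,2]>.04)&(L[:,2]<.08);print('cover z',np.median(L[m,2]))
m=(L[:,0]>-.04)&(L[:,0]<-.01)&(abs(L[:,1])<.06)&(abs(L[:,1])>.03)&(L[:,2]>.04)&(L[:,2]<.08);print('plate z',np.median(L[m,2]))
E
```

```text
[ 5.52563379e-01  1.93625805e-01  1.09373996e+01 -3.22166185e-04] [ 0.1484216   0.02875283 -0.14841477  0.02785608 -0.16108309]
(322.2, 126.7) [-0.0251 -0.0008  0.072 ]
(311.5, 116.5) [-0.0346 -0.011   0.072 ]
(333, 136.5) [-0.0158  0.0096  0.072 ]
(239.2, 101) [-0.0492 -0.0837  0.052 ]
(406, 100.5) [-0.0491  0.0831  0.052 ]
(335.2, 138) [-0.0137  0.0121  0.065 ]
(308.3, 138) [-0.0138 -0.0146  0.065 ]
cover z 0.05721333417713706
plate z 0.050517536769567745
```

The crop shows the cover's lower corners at (250.5,157) and (395.5,156.5), and the thumb top at (322,127). The fitted unit pose agrees with the given sizes: roof edge at ±84 mm, cover z 57 mm. Now I approach the thumb's right side.

```bash
cat >> h.py <<'E'
B=unit(.5526,.1936,10.94)
def bp(x,y,z): return (B@np.array([x/1000,y/1000,z/1000,1]))[:3]
def bay():
    o=telemetry.get_obs(); p=np.linalg.inv(B)@np.r_[o['ee_pos'],1]; print('bay tcp mm',(p[:3]*1000).round(1),'F bay',(B[:3,:3].T@o['wrist_force']).round(1),'t',o['time'],'open',o['opening'],o['grasp_force'])
E
python3 - <<'E'
from h import *
bay();inc(bp(-25,-42,78),tdown(B[:3,:3]))
E
```

```text
bay tcp mm [ 31.2  -3.1 257.5] F bay [-0.4  0.7 -0.2] t 1.55 open -4.803524775026648e-05 0.0
inc [56.2, -39.0, 179.5] [-0.01, 0.04, -0.18] rows 3.8
```

Request:
play_rows([
  [[56,-39,100],[0,0,-0.2],1],
  [[56,-39,100],[0,0,-0.2],1],
  [[56,-39,100],[0,0,-0.2],1],
  [[56,-39,130],[0,0,-0.2],1],
  [[56,-39,155],[0,0,-0.2],1],
  [[56,-39,170],[0,0,-0.2],1],
  [[56,-39,179],[0,0,-0.2],1],
  [[56,-39,179],[0,0,-0.2],1],
  [[56,-39,179],[0,0,-0.2],1],
])

```text
time: 2.45
ee_pos: [0.471, 0.1344, 0.1065]
tcp_rot: [-180.0, 26.1, -169.1]
wrist_force: [-0.6, 0.6, 0.5]
opening: 0.0003
grasp_force: 0.0
```

```bash
python3 -c "
from h import *
bay()"
```

```text
bay tcp mm [-24.1 -42.7  79.1] F bay [-0.2  0.7  0.7] t 2.45 open 0.00030704461030525406 0.0
```

Request:
play_rows([
  [[0,5,1],[0,0,0],1],
  [[0,10,1],[0,0,0],1],
  [[0,14,1],[0,0,0],1],
  [[0,18,1],[0,0,0],1],
  [[0,18,1],[0,0,0],1],
  [[0,18,1],[0,0,0],1],
])

```text
time: 3.05
ee_pos: [0.468, 0.1519, 0.105]
tcp_rot: [-180.0, 26.1, -169.1]
wrist_force: [-0.3, 0.8, -0.3]
opening: 0.0003
grasp_force: 0.2
```

```bash
python3 -c "
from h import *
bay()"
```

```text
bay tcp mm [-24.4 -24.9  77.5] F bay [-0.3  0.9 -0.2] t 3.05 open 0.0002519179716867529 0.1680828770622611
```

Request:
play_rows([
  [[0,3,0],[0,0,0],1],
  [[0,5,0],[0,0,0],1],
  [[0,7,0],[0,0,0],1],
  [[0,7,0],[0,0,0],1],
  [[0,7,0],[0,0,0],1],
])

```text
time: 3.55
ee_pos: [0.4667, 0.1588, 0.1049]
tcp_rot: [-180.0, 26.1, -169.1]
wrist_force: [0.4, -0.4, 0.2]
opening: -0.0002
grasp_force: 0.5
```

```bash
python3 - <<'E'
from h import *
bay()
im,P,k=grab('wrist','w2'); print(np.abs(im.astype(int)-np.load('/tmp/w1.npz')['im']).mean())
cv2.imwrite('pics/w2.png',im[...,::-1])
E
```

```text
bay tcp mm [-24.4 -17.9  77.5] F bay [ 0.3 -0.5  0. ] t 3.55 open -0.00020805029595960837 0.5288081496837549
41.962287760416665
```

View pics/w2.png

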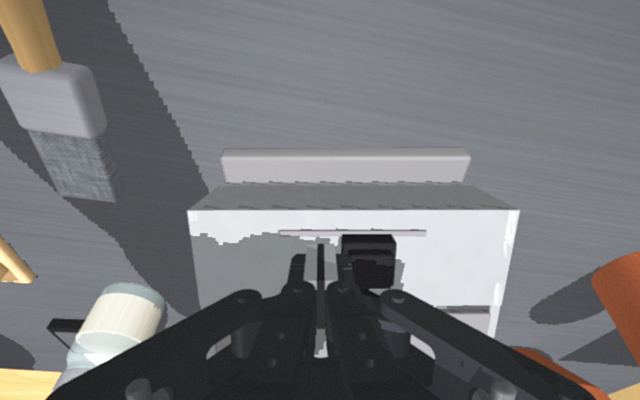

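The thumb, at (368,258), is just to the right of the closed fingertips. I push on in small steps.

Request:
play_rows([
  [[0,2,0],[0,0,0],1],
  [[0,4,0],[0,0,0],1],
  [[0,5,0],[0,0,0],1],
  [[0,5,0],[0,0,0],1],
])

```text
time: 4.0
ee_pos: [0.4658, 0.1636, 0.1049]
tcp_rot: [-180.0, 26.1, -169.1]
wrist_force: [0.7, -2.4, 1.2]
opening: 0.0002
grasp_force: 1.2
```

```bash
python3 - <<'E'
from h import *
bay()
im,P,k=grab('wrist','w3'); a=np.load('/tmp/w2.npz')['im']
print('black cols',np.where((im[262:266].max(2)<40).all(0))[0][[0,-1]],[int(x) for x in np.where((im[250].max(1)<45))[0]],'\n',[int(x) for x in np.where((a[250].max(1)<45))[0]])
E
```

```text
bay tcp mm [-24.4 -13.   77.4] F bay [ 0.7 -2.5  1. ] t 4.0 open 0.00021389348955465034 1.2454461143352091
black cols [318 380] [319, 320, 321, 322, 342, 349, 350, 351, 352, 353, 354, 355, 356, 357, 358, 359, 360, 361, 362, 363, 364, 365, 366, 367, 368, 369, 370, 371, 372, 373, 374, 375, 376, 377, 378, 379, 380, 381, 382, 383, 384, 385, 386, 387, 388, 389] 
 [319, 320, 321, 322, 342, 348, 349, 350, 351, 352, 353, 354, 355, 356, 357, 358, 359, 360, 361, 362, 363, 364, 365, 366, 367, 368, 369, 370, 371, 372, 373, 374, 375, 376, 377, 378, 379, 380, 381, 382, 383, 384, 385, 386, 387, 388, 389, 390]
```

Request:
play_rows([
  [[0,1,0],[0,0,0],1],
  [[0,2,0],[0,0,0],1],
  [[0,3,0],[0,0,0],1],
  [[0,3,0],[0,0,0],1],
  [[0,3,0],[0,0,0],1],
])

```text
time: 4.55
ee_pos: [0.4656, 0.1645, 0.1049]
tcp_rot: [-179.7, 26.1, -169.2]
wrist_force: [2.2, -15.5, 1.9]
opening: -0.0003
grasp_force: 7.7
```

```bash
cat >> h.py <<'E'
def chg():
    im,P,k=grab('side','tmp'); a=np.load('/tmp/side0.npz')['P']; d=P[...,2]-a[...,2]; w=d[100:210,240:340]; print('side changed px',(np.abs(w)>.02).sum()); return P
E
python3 -c "
from h import *
bay();chg()"
```

```text
bay tcp mm [-24.4 -12.1  77.5] F bay [  0.1 -15.7   2. ] t 4.55 open -0.00029303608459925874 7.711977087892592
side changed px 2737
```

Request:
play_rows([
  [[0,-3,0],[0,0,0],1],
  [[0,-3,0],[0,0,0],1],
  [[0,-3,0],[0,0,0],1],
  [[0,-3,0],[0,0,0],1],
  [[0,-3,0],[0,0,0],1],
  [[0,-3,0],[0,0,0],1],
])

```text
time: 5.2
ee_pos: [0.4658, 0.1637, 0.1049]
tcp_rot: [-180.0, 26.1, -169.1]
wrist_force: [0.3, -2.1, 1.1]
opening: 0.0002
grasp_force: 1.3
```

```bash
python3 - <<'E'
from h import *
bay()
z=np.linalg.inv(B)
for n in ('top','side'):
    im,P,k=grab(n,n+'1'); L=P@z[:3,:3].T+z[:3,3]; L=L.reshape(-1,3)
    m=(L[:,0]>.1)&(L[:,0]<.2)&(abs(L[:,1])<.09)&(L[:,2]>.08)&(L[:,2]<.25); print(n,m.sum(), L[m].max(0) if m.any() else '')
a,b=cv2.imread('pics/top1.png'),cv2.imread('pics/side1.png')
cv2.imwrite('pics/c2.png',np.hstack([cv2.resize(a[120:250,180:310],(400,400)),cv2.resize(b[80:230,220:370],(400,400))]))
E
```

```text
bay tcp mm [-24.4 -12.9  77.5] F bay [ 0.4 -2.1  1.1] t 5.2 open 0.0002479435878496992 1.3173391856253147
top 488 [0.17093738 0.07123164 0.21711184]
side 653 [0.16871349 0.07241824 0.21294452]
```

View pics/c2.png

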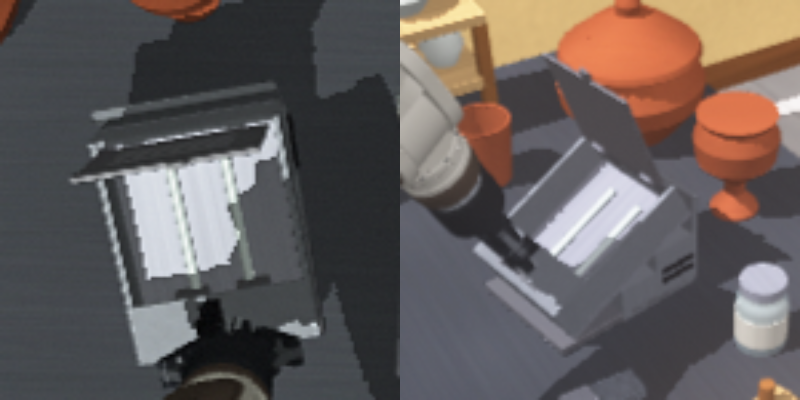

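The cover stands open. I retreat and go above the battery.

Request:
play_rows([
  [[0,-12,0],[0,0,0],1],
  [[0,-20,-10],[0,0,0],1],
  [[0,-20,-60],[0,0,0],1],
  [[0,-20,-110],[0,0,0],1],
  [[0,-20,-160],[0,0,0],1],
  [[0,-20,-200],[0,0,0],0],
  [[0,-20,-200],[0,0,0],0],
])

```text
time: 6.0
ee_pos: [0.3828, 0.1276, 0.2917]
tcp_rot: [179.9, 26.6, -169.2]
wrist_force: [0.5, 1.4, 0.4]
opening: 0.0286
grasp_force: 0.0
```

```bash
cat >> h.py <<'E'
def cellR(yaw): return tdown(R.from_euler('z',yaw,degrees=True).as_matrix())
E
python3 -c "
from h import *
bay();inc([.54,-.279,.25],cellR(-16.7)); print(telemetry.get_obs()['ee_pos'])"
```

```text
bay tcp mm [-22.  -32.6 284.1] F bay [0.8 1.3 0.1] t 6.0 open 0.02861803946456584 0.0
inc [-51.2, -429.0, 71.3] [6.51, 26.05, 27.05] rows 8.8
[0.38276627 0.12759718 0.29169364]
```

Request:
play_rows([
  [[-51,-429,71],[6.5,26,27],0],
  [[-51,-429,71],[6.5,26,27],0],
  [[-51,-429,71],[6.5,26,27],0],
  [[-51,-429,71],[6.5,26,27],0],
  [[-51,-429,71],[6.5,26,27],0],
  [[-51,-429,71],[6.5,26,27],0],
  [[-51,-429,71],[6.5,26,27],0],
  [[-51,-429,71],[6.5,26,27],0],
  [[-51,-429,71],[6.5,26,27],0],
  [[-51,-429,71],[6.5,26,27],0],
  [[-51,-429,71],[6.5,26,27],0],
  [[-51,-429,71],[6.5,26,27],0],
  [[-51,-429,71],[6.5,26,27],0],
  [[-51,-429,71],[6.5,26,27],0],
])

```text
time: 7.4
ee_pos: [0.5396, -0.2786, 0.2442]
tcp_rot: [-179.6, -0.3, 163.4]
wrist_force: [-0.8, 1.7, 0.9]
opening: 0.0851
grasp_force: 0.0
```

```bash
python3 - <<'E'
from h import *
o=telemetry.get_obs(); print(o['q'].round(1))
im,P,k=grab('wrist','w4')
Q=P.reshape(-1,3); m=(abs(Q[:,0]-.56)<.1)&(abs(Q[:,1]+.2855)<.06)&(Q[:,2]>.04)&(Q[:,2]<.056)
r=cv2.minAreaRect((Q[m,:2]*1000).astype(np.float32)); print(m.sum(),r,np.median(Q[m,2]))
m=(abs(Q[:,0]-.56)<.1)&(abs(Q[:,1]+.2855)<.06)&(Q[:,2]>.03)&(Q[:,2]<.056);print(cv2.minAreaRect((Q[m,:2]*1000).astype(np.float32)))
E
```

```text
[-27.1  13.2  18.7  95.7  -0.4 -10.5]
2599 ((565.4166870117188, -284.6138916015625), (36.3588752746582, 85.85306549072266), 72.74324798583984) 0.046698375629019906
((558.600341796875, -282.4964904785156), (36.3588752746582, 100.1283187866211), 72.74324798583984)
```

View pics/w4.png

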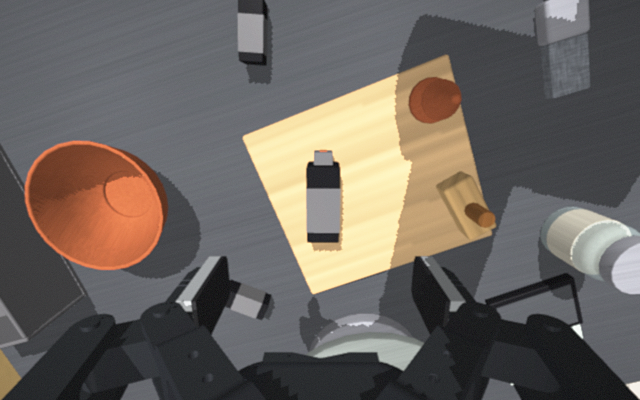

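The battery shows at (323,200), nose up at (323,157), 100 mm long with its top at z = 47 mm, which fits. I descend to grasp it.

```bash
python3 -c "
from h import *
inc([.570,-.2864,.038],cellR(-17.25))"
```

```text
inc [-32.4, 2.6, 205.9] [-0.36, -0.3, 0.62] rows 4.2
```

Request:
play_rows([
  [[-32,3,50],[-0.4,-0.3,0.6],0],
  [[-32,3,100],[-0.4,-0.3,0.6],0],
  [[-32,3,140],[-0.4,-0.3,0.6],0],
  [[-32,3,150],[-0.4,-0.3,0.6],0],
  [[-32,3,150],[-0.4,-0.3,0.6],0],
  [[-32,3,150],[-0.4,-0.3,0.6],0],
])

```text
time: 8.05
ee_pos: [0.5709, -0.2868, 0.0963]
tcp_rot: [180.0, 0.1, 162.7]
wrist_force: [0.8, 1.3, 0.2]
opening: 0.0855
grasp_force: 0.0
```

```bash
python3 -c "
from h import *
inc([.570,-.2864,.038],cellR(-17.25))"
```

```text
inc [1.1, 0.1, 58.3] [0.01, 0.13, -0.03] rows 1.2
```

Request:
play_rows([
  [[1,0,30],[0,0,0],0],
  [[1,0,50],[0,0,0],0],
  [[1,0,58],[0,0,0],0],
  [[1,0,58],[0,0,0],0],
  [[1,0,58],[0,0,0],0.4],
  [[1,0,58],[0,0,0],0.8],
  [[1,0,58],[0,0,0],1],
  [[1,0,58],[0,0,0],1],
  [[1,0,58],[0,0,0],1],
  [[1,0,58],[0,0,0],1],
  [[1,0,58],[0,0,0],1],
], grip_force=35)

```text
time: 9.15
ee_pos: [0.5694, -0.2863, 0.0363]
tcp_rot: [180.0, 0.0, 162.7]
wrist_force: [-1.1, 0.5, 5.8]
opening: 0.0356
grasp_force: 36.6
```

```bash
python3 -c "
from h import *
o=telemetry.get_obs();print(o['ee_pos'],o['tcp_rot'],o['opening'],o['grasp_force'],o['wrist_force'])"
```

```text
[ 0.56944957 -0.28626132  0.03626852] [1.79972833e+02 2.83574891e-02 1.62717859e+02] 0.03555482218819532 36.59676253795624 [-1.10131055  0.4870654   5.7836112 ]
```

Request:
play_rows([
  [[0,0,0],[0,0,0],0.4],
  [[0,0,0],[0,0,0],0.4],
  [[0,0,0],[0,0,0],0.4],
  [[0,0,-3],[0,0,0],0.4],
  [[0,0,-3],[0,0,0],0.4],
  [[0,0,-3],[0,0,0],1],
  [[0,0,-3],[0,0,0],1],
  [[0,0,-3],[0,0,0],1],
  [[0,0,-3],[0,0,0],1],
  [[0,0,-3],[0,0,0],1],
  [[0,0,-3],[0,0,0],1],
], grip_force=40)

```text
time: 10.25
ee_pos: [0.5691, -0.2862, 0.0384]
tcp_rot: [180.0, -0.0, 162.7]
wrist_force: [1.2, -0.9, 3.9]
opening: 0.0356
grasp_force: 41.6
```

Request:
play_rows([
  [[0,0,-10],[0,0,0],1],
  [[0,0,-40],[0,0,0],1],
  [[0,0,-90],[0,0,0],1],
  [[0,0,-140],[0,0,0],1],
  [[0,0,-190],[0,0,0],1],
  [[0,0,-210],[0,0,0],1],
  [[0,0,-210],[0,0,0],1],
])

```text
time: 10.95
ee_pos: [0.5699, -0.2866, 0.2522]
tcp_rot: [-180.0, 0.3, 162.7]
wrist_force: [0.3, -0.3, -3.0]
opening: 0.0355
grasp_force: 41.2
```

```bash
python3 - <<'E'
from h import *
o=telemetry.get_obs();print(o['wrist_force'],o['torque'],o['q'].round(1))
im,P,k=grab('wrist','w5')
f,cx,cy,M=k
# points in tool frame
T=np.eye(4);T[:3,:3]=R.from_euler('xyz',o['tcp_rot'],degrees=True).as_matrix();T[:3,3]=o['ee_pos'];Ti=np.linalg.inv(T)
L=(P.reshape(-1,3)@Ti[:3,:3].T+Ti[:3,3])*1000
m=(abs(L[:,1])<17)&(L[:,0]>12)&(L[:,0]<80)&(L[:,2]<30)&(L[:,2]>-20)
h=L[m];print(m.sum(),h.min(0),h.max(0))
for a in range(12,72,6):
    s=h[(h[:,0]>a)&(h[:,0]<a+6)]
    if len(s): print(a,len(s),np.median(s[:,2]).round(1),s[:,1].min().round(1),s[:,1].max().round(1))
inc(bp(92,0,130),tdown(B[:3,:3]))
E
```

```text
[ 0.3464037  -0.31582426 -2.98360515] [-0.01768815 -0.00420541 -0.0316185 ] [-26.7  17.5  24.8  97.1   0.   -9.4]
9822 [ 12.00216216 -16.99542919 -10.29377533] [60.91851439 16.9716823  28.36636802]
12 1113 -8.4 -16.9 17.0
18 1197 -8.4 -17.0 17.0
24 1206 -8.2 -17.0 17.0
30 1265 -8.2 -17.0 16.9
36 1330 -8.2 -17.0 17.0
42 1946 -6.5 -17.0 17.0
48 741 0.8 -10.0 9.8
54 817 0.9 -9.8 9.8
60 207 7.4 -9.2 8.9
inc [167.0, 448.9, 46.0] [-6.39, -25.42, -27.74] rows 9.6
```

View pics/w5.png

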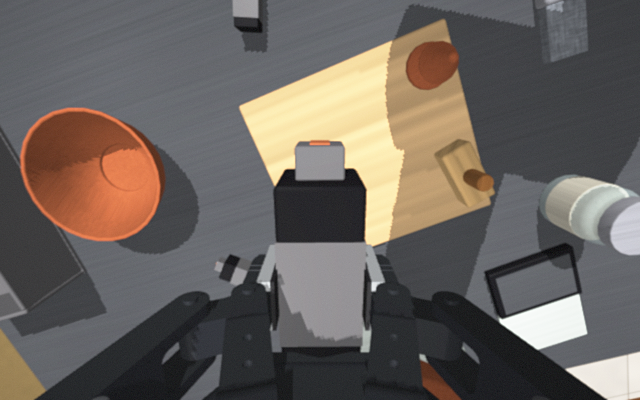

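The battery is held straight, its nose tip at tool x ≈ 61 mm and its bottom 30 mm below the TCP. I go to a waypoint beside the unit first.

```bash
python3 -c "
from h import *
print(bp(50,-180,150),bp(92,0,120));inc(bp(50,-180,150),tdown(B[:3,:3]))"
```

```text
[0.53195897 0.00627843 0.20273766] [0.54777385 0.19266713 0.19418543]
inc [122.8, 268.3, 46.4] [-6.39, -25.42, -27.74] rows 6.0
```

Request:
play_rows([
  [[123,268,46],[-6.4,-25.4,-27.7],1],
  [[123,268,46],[-6.4,-25.4,-27.7],1],
  [[123,268,46],[-6.4,-25.4,-27.7],1],
  [[123,268,46],[-6.4,-25.4,-27.7],1],
  [[123,268,46],[-6.4,-25.4,-27.7],1],
  [[123,268,46],[-6.4,-25.4,-27.7],1],
  [[123,268,46],[-6.4,-25.4,-27.7],1],
  [[123,268,46],[-6.4,-25.4,-27.7],1],
  [[123,268,46],[-6.4,-25.4,-27.7],1],
  [[123,268,46],[-6.4,-25.4,-27.7],1],
])

```text
time: 12.0
ee_pos: [0.5314, 0.0051, 0.2017]
tcp_rot: [179.9, 25.8, -169.2]
wrist_force: [0.1, -0.2, -2.3]
opening: 0.0356
grasp_force: 41.2
```

```bash
python3 -c "
from h import *
bay();inc(bp(92,0,120),tdown(B[:3,:3]))"
```

```text
bay tcp mm [  48.9 -181.   149.4] F bay [-0.9 -0.2 -2.1] t 12.0 open 0.03557707104234707 41.23961627483368
inc [-42.8, 181.1, 29.4] [0.03, -0.18, -0.14] rows 3.8
```

Request:
play_rows([
  [[-10,45,10],[0,-0.2,-0.1],1],
  [[-20,90,20],[0,-0.2,-0.1],1],
  [[-33,140,25],[0,-0.2,-0.1],1],
  [[-43,175,29],[0,-0.2,-0.1],1],
  [[-43,181,29],[0,-0.2,-0.1],1],
  [[-43,181,29],[0,-0.2,-0.1],1],
  [[-43,181,29],[0,-0.2,-0.1],1],
  [[-43,181,29],[0,-0.2,-0.1],1],
])

```text
time: 12.8
ee_pos: [0.5478, 0.1921, 0.1954]
tcp_rot: [180.0, 26.1, -169.1]
wrist_force: [0.9, -0.4, -2.2]
opening: 0.0354
grasp_force: 41.5
```

```bash
python3 - <<'E'
from h import *
bay()
im,P,k=grab('wrist','w6')
Bi=np.linalg.inv(B);L=(P@Bi[:3,:3].T+Bi[:3,3])*1000
# rails visible? heights across y just at sections of x
for x0 in (8,12,16,20,24):
    m=(abs(L[...,0]-x0)<2)&(abs(L[...,1])<85)&(L[...,2]<30)
    q=L[m]; hi=q[(q[:,2]>4)&(q[:,2]<14)&(abs(q[:,1])<40)]
    print(x0,m.sum(),np.median(q[:,2]).round(1) if len(q) else '', [hi[hi[:,1]*s>0][:,1].min().round(1) if (hi[:,1]*s>0).any() else None for s in (1,-1)],[hi[hi[:,1]*s>0][:,1].max().round(1) if (hi[:,1]*s>0).any() else None for s in (1,-1)])
E
```

```text
bay tcp mm [ 92.4  -0.6 121.1] F bay [-0.3 -0.6 -2.3] t 12.8 open 0.035358109792437684 41.511377692222595
8 1349 -1.5 [np.float64(20.5), np.float64(-30.7)] [np.float64(28.6), np.float64(-21.9)]
12 1355 -1.5 [np.float64(20.0), np.float64(-30.1)] [np.float64(28.8), np.float64(-22.0)]
16 1439 -1.5 [np.float64(20.8), np.float64(-30.4)] [np.float64(28.9), np.float64(-21.5)]
20 1220 -1.4 [np.float64(20.2), np.float64(-30.5)] [np.float64(29.1), np.float64(-21.6)]
24 1405 -1.5 [np.float64(20.3), np.float64(-30.0)] [np.float64(29.1), np.float64(-21.7)]
```

View pics/w6.png

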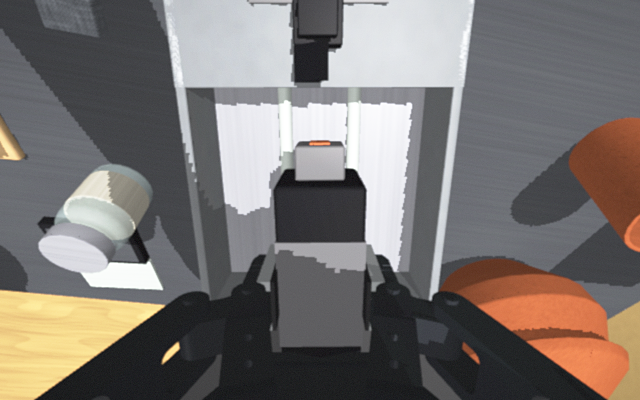

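This is the tenth picture: the battery hangs over the bay, nose at (320,160) between the rails at u ≈ 285 and 353. The rails' midline is y ≈ -0.6, the same as the TCP. I lower it now and go by numbers from here.

Request:
play_rows([
  [[0,0,30],[0,0,0],1],
  [[0,0,55],[0,0,0],1],
  [[0,0,75],[0,0,0],1],
  [[0,0,84],[0,0,0],1],
  [[0,0,87],[0,0,0],1],
  [[0,0,88],[0,0,0],1],
  [[0,0,88],[0,0,0],1],
])

```text
time: 13.55
ee_pos: [0.5857, 0.2011, 0.1176]
tcp_rot: [179.9, 26.2, -169.0]
wrist_force: [-0.6, 0.0, -1.6]
opening: 0.0357
grasp_force: 41.5
```

```bash
python3 -c "
from h import *
bay()"
```

```text
bay tcp mm [93.4  1.  34.1] F bay [-1.2  0.1 -1.2] t 13.55 open 0.0356653527454781 41.53525114059448
```

Request:
play_rows([
  [[0,-1,1],[0,0,0],1],
  [[0,-1,2],[0,0,0],1],
  [[0,-1,2],[0,0,0],1],
])

```text
time: 13.85
ee_pos: [0.5865, 0.2004, 0.1149]
tcp_rot: [180.0, 26.1, -169.0]
wrist_force: [-0.5, 0.2, -1.8]
opening: 0.035
grasp_force: 41.5
```

```bash
python3 -c "
from h import *
bay();print(telemetry.get_obs()['tcp_rot'])"
```

```text
bay tcp mm [92.7  0.2 31.4] F bay [-1.3  0.3 -1.4] t 13.85 open 0.03499427369745281 41.53538525104523
[ 179.95101499   26.11475519 -169.01896382]
```

Request:
play_rows([
  [[0,-1,1],[0,0,0],1],
  [[0,-1,2],[0,0,0],1],
  [[0,-1,3],[0,0,0],1],
  [[0,-1,3],[0,0,0],1],
])

```text
time: 14.25
ee_pos: [0.5879, 0.1995, 0.1116]
tcp_rot: [180.0, 26.1, -169.0]
wrist_force: [-0.4, 0.5, -2.5]
opening: 0.0357
grasp_force: 41.5
```

```bash
python3 -c "
from h import *
bay()"
```

```text
bay tcp mm [92.4 -0.9 28. ] F bay [-1.3  0.5 -2.1] t 14.25 open 0.03568820148184182 41.53553903102875
```

Request:
play_rows([
  [[0,0,1],[0,0,0],1],
  [[0,0,1],[0,0,0],1],
  [[0,0,2],[0,0,0],1],
  [[0,0,2],[0,0,0],1],
])

```text
time: 14.65
ee_pos: [0.5882, 0.1997, 0.1115]
tcp_rot: [180.0, 26.1, -169.0]
wrist_force: [-16.2, -4.9, 11.5]
opening: 0.0353
grasp_force: 44.1
```

```bash
python3 -c "
from h import *
bay()"
```

```text
bay tcp mm [92.6 -0.8 27.7] F bay [-10.1  -1.7  17.8] t 14.65 open 0.03526126115064643 44.09377098083496
```

The battery is on the floor. I ease off and slide it down the slope.

Request:
play_rows([
  [[0,0,-1.6],[0,0,0],1],
  [[8,0,-1.6],[0,0,0],1],
  [[16,0,-1.6],[0,0,0],1],
  [[24,0,-1.6],[0,0,0],1],
  [[30,0,-1.6],[0,0,0],1],
  [[35,0,-1.6],[0,0,0],1],
  [[39,0,-1.6],[0,0,0],1],
  [[41,0,-1.6],[0,0,0],1],
  [[42,0,-1.6],[0,0,0],1],
])

```text
time: 15.55
ee_pos: [0.551, 0.1924, 0.0931]
tcp_rot: [180.0, 26.1, -169.0]
wrist_force: [0.4, 0.2, 1.2]
opening: 0.0355
grasp_force: 41.9
```

```bash
python3 -c "
from h import *
bay()"
```

```text
bay tcp mm [50.5 -0.8 27.8] F bay [0.9 0.1 0.8] t 15.55 open 0.03550312589483228 41.89626753330231
```

Request:
play_rows([
  [[1,0,0],[0,0,0],1],
  [[2,0,0],[0,0,0],1],
  [[3,0,0],[0,0,0],1],
  [[4,0,0],[0,0,0],1],
  [[4,0,0],[0,0,0],1],
  [[4,0,0],[0,0,0],1],
])

```text
time: 16.15
ee_pos: [0.548, 0.1918, 0.0917]
tcp_rot: [179.9, 26.1, -169.0]
wrist_force: [3.4, 0.9, 0.7]
opening: 0.0354
grasp_force: 41.5
```

```bash
python3 -c "
from h import *
bay()"
```

```text
bay tcp mm [47.1 -0.9 27.8] F bay [ 3.5  0.2 -0.9] t 16.15 open 0.035436666828700704 41.5103405714035
```

Request:
play_rows([
  [[1,0,0],[0,0,0],1],
  [[1.5,0,0],[0,0,0],1],
  [[1.5,0,0],[0,0,0],1],
  [[1.5,0,0],[0,0,0],1],
])

```text
time: 16.55
ee_pos: [0.5478, 0.1918, 0.0919]
tcp_rot: [179.9, 26.3, -169.1]
wrist_force: [12.2, 1.7, -0.2]
opening: 0.0354
grasp_force: 40.9
```

```bash
python3 -c "
from h import *
bay()"
```

```text
bay tcp mm [47.  -0.9 28.2] F bay [11.  -0.6 -5.6] t 16.55 open 0.035389305829113156 40.88986873626709
```

Request:
play_rows([
  [[0,0,0],[0,0,0],0.4],
  [[0,0,0],[0,0,0],0.4],
  [[0,0,0],[0,0,0],0.4],
  [[0,0,0],[0,0,0],0.4],
  [[0,0,-10],[0,0,0],0.4],
  [[0,0,-30],[0,0,0],0.4],
  [[0,0,-60],[0,0,0],0.4],
  [[15,0,-110],[0,0,0],0.4],
  [[30,0,-160],[0,0,0],1],
  [[40,0,-200],[0,0,0],1],
  [[40,0,-200],[0,0,0],1],
  [[40,0,-200],[0,0,0],1],
])

```text
time: 17.75
ee_pos: [0.4245, 0.1679, 0.2544]
tcp_rot: [179.9, 26.3, -169.0]
wrist_force: [0.0, 0.4, 0.0]
opening: 0.0002
grasp_force: 0.0
```

```bash
python3 - <<'E'
from h import *
bay()
Bi=np.linalg.inv(B)
for n in ('wrist','top'):
    im,P,k=grab(n,n+'7'); L=((P@Bi[:3,:3].T+Bi[:3,3])*1000).reshape(-1,3)
    m=(L[:,0]>3)&(L[:,0]<130)&(abs(L[:,1])<35)&(L[:,2]>30)&(L[:,2]<45); q=L[m]
    print(n,m.sum(),np.percentile(q,[0.5,50,99.5],axis=0).round(1).tolist())
    m=(L[:,0]>60)&(L[:,0]<200)&(abs(L[:,1])<80)&(L[:,2]>120)&(L[:,2]<250); q=L[m]; print(m.sum(),q.max(0) if len(q) else '')
E
```

```text
bay tcp mm [  5.4  -0.9 229.3] F bay [ 0.1  0.4 -0. ] t 17.75 open 0.00015752940161409414 0.0
wrist 1951 [[10.5, -18.5, 34.0], [42.3, -0.5, 36.2], [82.4, 17.6, 38.0]]
0 
top 382 [[4.0, -22.2, 30.5], [47.2, -4.0, 36.9], [87.5, 14.6, 44.2]]
397 [171.40444235  70.78374271 216.99566904]
```

```bash
python3 -c "
from h import *
inc(bp(103,-1,110),tdown(B[:3,:3]))"
```

```text
inc [-98.7, -0.0, 116.9] [0.05, 0.02, 0.04] rows 3.1
```

Request:
play_rows([
  [[-40,0,40],[0,0,0],1],
  [[-75,0,75],[0,0,0],1],
  [[-95,0,110],[0,0,0],1],
  [[-97,0,120],[0,0,0],1],
  [[-97,0,150],[0,0,0],1],
  [[-97,0,175],[0,0,0],1],
  [[-97,0,182],[0,0,0],1],
  [[-97,0,182],[0,0,0],1],
])

```text
time: 18.65
ee_pos: [0.5879, 0.1993, 0.1298]
tcp_rot: [180.0, 25.9, -169.0]
wrist_force: [-0.9, -0.8, 0.2]
opening: -0.0
grasp_force: 0.0
```

```bash
python3 -c "
from h import *
bay()"
```

```text
bay tcp mm [100.3  -1.1  44.3] F bay [-0.8 -0.6  0.6] t 18.65 open -1.4539827522635713e-05 0.0
```

Request:
play_rows([
  [[1,0,0],[0,0,0],1],
  [[2,0,0],[0,0,0],1],
  [[3,0,0],[0,0,0],1],
  [[4,0,0],[0,0,0],1],
  [[4.5,0,0],[0,0,0],1],
  [[4.5,0,0],[0,0,0],1],
])

```text
time: 19.25
ee_pos: [0.5851, 0.1991, 0.1308]
tcp_rot: [179.9, 26.2, -169.0]
wrist_force: [1.3, 1.0, 1.9]
opening: 0.0003
grasp_force: 1.1
```

```bash
python3 -c "
from h import *
bay()"
```

```text
bay tcp mm [98.3 -0.8 46.4] F bay [2.1 0.7 1.1] t 19.25 open 0.0002639788305786501 1.1324723437428474
```

Request:
play_rows([
  [[1,0,0],[0,0,0],1],
  [[1.5,0,0],[0,0,0],1],
  [[1.5,0,0],[0,0,0],1],
  [[1.5,0,0],[0,0,0],1],
])

```text
time: 19.65
ee_pos: [0.5849, 0.199, 0.131]
tcp_rot: [179.9, 26.3, -169.1]
wrist_force: [6.9, 1.0, 2.6]
opening: -0.0003
grasp_force: 3.9
```

```bash
python3 -c "
from h import *
bay()"
```

```text
bay tcp mm [98.2 -0.8 46.7] F bay [ 7.5 -0.3 -0.7] t 19.65 open -0.0002769560180314813 3.928282765264157
```

Home is confirmed: it stops firmly against the shoulders. Next I retract and plan the cover-closing arc.

Request:
play_rows([
  [[-1.5,0,0],[0,0,0],1],
  [[-1.5,0,-30],[0,0,0],1],
  [[0,0,-70],[0,0,0],1],
  [[20,0,-115],[0,0,0],1],
  [[35,0,-160],[0,0,0],1],
  [[40,0,-200],[0,0,0],1],
  [[40,0,-235],[0,0,0],1],
  [[40,0,-240],[0,0,0],1],
  [[40,0,-240],[0,0,0],1],
])

```text
time: 20.55
ee_pos: [0.4445, 0.1716, 0.3279]
tcp_rot: [179.9, 26.2, -169.0]
wrist_force: [0.3, 0.6, -1.2]
opening: -0.0001
grasp_force: 0.0
```

```bash
cat >> h.py <<'E'
def tool(phi): # tool leaning: phi=0 -> along -bay z ; phi=26 -> world vertical
    Rb=B[:3,:3]@R.from_euler('y',phi,degrees=True).as_matrix(); return tdown(Rb)
def tcp(th,phi,sc=125,gap=0):
    d=np.array([-np.cos(th),np.sin(th)]);n=np.array([np.sin(th),np.cos(th)]);ph=np.radians(phi)
    # tool dir t in bay xz and width w
    t=-np.array([np.sin(ph),np.cos(ph)]);w=np.array([np.cos(ph),-np.sin(ph)])
    sg=-np.sign(w@n) if abs(w@n)>1e-3 else 0
    c=19*t+11*sg*w                      # contact corner rel. TCP
    p=np.array([152,55])+sc*d+(3+gap)*n-c
    return bp(p[0],-1,p[1])
E
python3 - <<'E'
from h import *
bay()
print('edge',bp(168,0,200)); p=tcp(1.66,26,115,12); print(p,np.hypot(*p[:2]))
q=p.copy();q[2]+=.07
inc(q,tool(26)); print(q)
E
```

```text
bay tcp mm [ 55.9  -1.  286.4] F bay [-0.2  0.6 -1.3] t 20.55 open -0.00010439788888888655 0.0
edge [0.58040844 0.1989752  0.29940516]
[0.61318794 0.20429276 0.29385585] 0.6463242042439424
inc [-170.1, -0.1, 43.5] [0.08, 26.16, 0.06] rows 3.5
[0.61318794 0.20429276 0.36385585]
```

Request:
play_rows([
  [[-25,0,-30],[0,4,0],1],
  [[-45,0,-30],[0,12,0],1],
  [[-90,0,-15],[0,20,0],1],
  [[-130,0,15],[0,26,0],1],
  [[-170,0,43.5],[0,26,0],1],
  [[-170,0,43.5],[0,26,0],1],
  [[-170,0,43.5],[0,26,0],1],
  [[-170,0,43.5],[0,26,0],1],
])

```text
time: 21.35
ee_pos: [0.6158, 0.2046, 0.3558]
tcp_rot: [-180.0, -0.5, -169.0]
wrist_force: [-0.9, 0.0, 0.7]
opening: 0.0
grasp_force: 0.0
```

```bash
python3 - <<'E'
from h import *
o=telemetry.get_obs();print(o['ee_pos'],o['tcp_rot'],o['wrist_force'],o['q'].round(1))
inc(tcp(1.66,26,115,12),tool(26))
Bi=np.linalg.inv(B); im,P,k=grab('top','top8'); L=((P@Bi[:3,:3].T+Bi[:3,3])*1000).reshape(-1,3)
m=(L[:,0]>120)&(L[:,0]<200)&(abs(L[:,1])<76)&(abs(L[:,1])>45)&(L[:,2]>80)&(L[:,2]<230); q=L[m]; print(m.sum(),np.percentile(q,[50,90,98],axis=0).round(0).tolist())
E
```

```text
[0.61575464 0.20455897 0.35584641] [-179.9731784    -0.47610386 -169.04800321] [-0.89644369  0.0231965   0.65192913] [ 18.4  26.2  48.4 112.6   0.    7.4]
inc [2.1, 0.3, 62.0] [-0.03, -0.48, 0.01] rows 1.2
100 [[165.0, -60.0, 161.0], [168.0, -49.0, 201.0], [169.0, -46.0, 202.0]]
```

Cover edge confirmed at bay (168, 200). I go down behind it.

Request:
play_rows([
  [[0,0,25],[0,0,0],1],
  [[0,0,45],[0,-0.5,0],1],
  [[1,0,58],[0,-0.5,0],1],
  [[1,0,62],[0,-0.5,0],1],
  [[1,0,62],[0,-0.5,0],1],
  [[1,0,62],[0,-0.5,0],1],
])

```text
time: 22.0
ee_pos: [0.6119, 0.2041, 0.3027]
tcp_rot: [179.9, 0.7, -169.0]
wrist_force: [-0.2, 0.3, -0.7]
opening: 0.0003
grasp_force: 0.0
```

```bash
python3 - <<'E'
from h import *
o=telemetry.get_obs();print(o['ee_pos'],o['tcp_rot'],o['wrist_force'])
p0=o['ee_pos'];R0=R.from_euler('xyz',o['tcp_rot'],degrees=True)
for th,phi,g in [(1.66,26,3),(1.5,26,0),(1.35,26,0),(1.2,26,0),(1.05,24,0),(.9,21,0),(.75,18,0),(.6,15,0),(.45,12,0),(.3,9,0),(.2,6,0),(.12,4,0)]:
    sc=115+10*(1.66-th)/1.5; p=tcp(th,phi,sc,g); r=(R0.inv()*R.from_matrix(tool(phi))).as_rotvec(degrees=True)
    print(th,(R0.inv().apply(p-p0)*1000).round(0).tolist(),r.round(1).tolist(),p.round(3))
E
```

```text
[0.61192232 0.20409672 0.30269285] [ 179.93952485    0.72088082 -168.99816661] [-0.21003814  0.30964333 -0.69694003]
1.66 [7.0, -0.0, 12.0] [0.1, 0.7, 0.1] [0.605 0.203 0.291]
1.5 [28.0, -0.0, 19.0] [0.1, 0.7, 0.1] [0.585 0.199 0.283]
1.35 [43.0, -0.0, 28.0] [0.1, 0.7, 0.1] [0.57  0.196 0.274]
1.2 [57.0, -0.0, 39.0] [0.1, 0.7, 0.1] [0.557 0.193 0.263]
1.05 [70.0, -0.0, 51.0] [0.1, -1.3, 0.1] [0.544 0.191 0.251]
0.9 [81.0, -0.0, 65.0] [0.1, -4.3, 0.1] [0.533 0.189 0.236]
0.75 [90.0, -0.0, 81.0] [0.1, -7.3, 0.1] [0.524 0.187 0.221]
0.6 [97.0, -0.0, 98.0] [0.1, -10.3, 0.1] [0.518 0.186 0.204]
0.45 [101.0, -0.0, 116.0] [0.1, -13.3, 0.1] [0.514 0.185 0.186]
0.3 [103.0, -0.0, 134.0] [0.1, -16.3, 0.1] [0.513 0.185 0.167]
0.2 [102.0, -0.0, 146.0] [0.1, -19.3, 0.1] [0.513 0.185 0.155]
0.12 [101.0, -0.0, 156.0] [0.1, -21.3, 0.0] [0.515 0.185 0.146]
```

Request:
play_rows([
  [[0,0,0],[0,0,0],1],
  [[0,0,0],[0,0,0],1],
])

```text
time: 22.2
ee_pos: [0.6125, 0.2042, 0.3016]
tcp_rot: [179.9, 0.7, -169.0]
wrist_force: [-0.3, -0.4, -0.6]
opening: 0.0
grasp_force: 0.0
```

```bash
python3 - <<'E'
from h import *
o=telemetry.get_obs();print(o['ee_pos'],o['tcp_rot'],o['wrist_force'])
E
```

```text
[0.61249304 0.20424681 0.30160632] [ 179.94940014    0.65298998 -169.00149253] [-0.28853672 -0.39237355 -0.64707723]
```

Request:
play_rows([
  [[4,0,11],[0,0,0],1],
  [[7,0,11],[0,0.7,0],1],
  [[14,0,14],[0,0.7,0],1],
  [[21,0,16],[0,0.7,0],1],
  [[28,0,19],[0,0.7,0],1],
  [[35,0,23],[0,0.7,0],1],
  [[43,0,28],[0,0.7,0],1],
  [[50,0,33],[0,0.7,0],1],
  [[57,0,38],[0,0.7,0],1],
  [[57,0,38],[0,0.7,0],1],
])

```text
time: 23.2
ee_pos: [0.5561, 0.1933, 0.2625]
tcp_rot: [180.0, -0.1, -169.0]
wrist_force: [-0.1, 0.5, 0.6]
opening: 0.0001
grasp_force: 0.5
```

```bash
cat >> h.py <<'E'
def cover():
    Bi=np.linalg.inv(B)
    for n in ('top','side'):
        im,P,k=grab(n,'cv'); L=((P@Bi[:3,:3].T+Bi[:3,3])*1000).reshape(-1,3)
        a=L-[152,0,55]; rr=np.hypot(a[:,0],a[:,2]); th=np.arctan2(a[:,2],-a[:,0])
        m=(rr>90)&(rr<148)&(abs(L[:,1])<73)&(abs(L[:,1])>48)&(th>-.02)&(th<1.9); print(n,m.sum(),np.percentile(th[m],[10,50,90]).round(2) if m.any() else '')
E
python3 - <<'E'
from h import *
bay();cover()
o=telemetry.get_obs();p0=o['ee_pos'];R0=R.from_euler('xyz',o['tcp_rot'],degrees=True);print(p0,o['tcp_rot'])
for th,phi,g in [(1.2,26,0),(1.05,24,0),(.9,21,0),(.75,18,0),(.6,15,0),(.45,12,0),(.3,9,0),(.2,6,0),(.12,4,0)]:
    sc=115+10*(1.66-th)/1.5; p=tcp(th,phi,sc,g); r=(R0.inv()*R.from_matrix(tool(phi))).as_rotvec(degrees=True)
    print(th,(R0.inv().apply(p-p0)*1000).round(0).tolist(),r.round(1).tolist())
E
```

```text
bay tcp mm [129.4  -0.9 177.8] F bay [0.3 0.5 0.6] t 23.2 open 0.0001447735151603078 0.46614802500698715
top 150 [1.2  1.23 1.25]
side 38 [1.19 1.22 1.22]
[0.55679686 0.19342628 0.26296436] [ 1.79950057e+02 -7.74386559e-02 -1.69000968e+02]
1.2 [0.0, -0.0, -0.0] [0.0, -0.1, 0.1]
1.05 [13.0, -0.0, 12.0] [0.1, -2.1, 0.1]
0.9 [24.0, -0.0, 27.0] [0.1, -5.1, 0.1]
0.75 [33.0, -0.0, 42.0] [0.1, -8.1, 0.1]
0.6 [40.0, -0.0, 59.0] [0.1, -11.1, 0.1]
0.45 [43.0, -0.0, 77.0] [0.1, -14.1, 0.1]
0.3 [45.0, -0.0, 96.0] [0.1, -17.1, 0.1]
0.2 [44.0, -0.0, 108.0] [0.1, -20.1, 0.0]
0.12 [43.0, -0.0, 117.0] [0.1, -22.1, 0.0]
```

The cover follows exactly as planned: 1.2 rad on both cameras. I continue the arc.

Request:
play_rows([
  [[7,0,6],[0,-1,0],1],
  [[13,0,12],[0,-2,0],1],
  [[19,0,19],[0,-3.5,0],1],
  [[24,0,27],[0,-5,0],1],
  [[29,0,34],[0,-6.5,0],1],
  [[33,0,42],[0,-8,0],1],
  [[37,0,50],[0,-9.5,0],1],
  [[40,0,59],[0,-11,0],1],
  [[42,0,68],[0,-12.5,0],1],
  [[43,0,77],[0,-14,0],1],
  [[44,0,86],[0,-15.5,0],1],
  [[45,0,96],[0,-17,0],1],
  [[44,0,102],[0,-18.5,0],1],
  [[44,0,108],[0,-20,0],1],
  [[43,0,113],[0,-21,0],1],
  [[43,0,117],[0,-22,0],1],
  [[43,0,117],[0,-22,0],1],
  [[43,0,117],[0,-22,0],1],
])

```text
time: 25.1
ee_pos: [0.5142, 0.1852, 0.1455]
tcp_rot: [180.0, 21.9, -169.0]
wrist_force: [-1.8, -0.4, 1.7]
opening: 0.0004
grasp_force: 0.9
```

```bash
python3 - <<'E'
from h import *
bay();cover()
p=np.linalg.inv(B)@np.r_[tcp(0,0,125),1];print(p[:3])
inc(tcp(.05,2,135),tool(2))
E
```

```text
bay tcp mm [39.7 -1.  91.3] F bay [-0.9 -0.1  2.3] t 25.1 open 0.00038600994443704716 0.9243343491107225
top 272 [0.11 0.15 0.74]
side 162 [0.11 0.13 0.16]
[ 0.027 -0.001  0.077]
inc [10.2, -0.0, 8.7] [0.06, -2.16, 0.04] rows 0.3
```

Request:
play_rows([
  [[6,0,4],[0,-1,0],1],
  [[12,0,8],[0,-2,0],1],
  [[16,0,10],[0,-3,0],1],
  [[17,0,12],[0,-4,0],1],
  [[17,0,13],[0,-4,0],1],
  [[17,0,13],[0,-4,0],1],
])

```text
time: 25.8
ee_pos: [0.504, 0.1833, 0.1275]
tcp_rot: [179.9, 25.9, -169.0]
wrist_force: [0.6, 0.3, 3.3]
opening: 0.0
grasp_force: 1.4
```

```bash
python3 -c "
from h import *
bay();print(telemetry.get_obs()['tcp_rot'])"
```

```text
bay tcp mm [22.5 -0.9 79.7] F bay [2.  0.2 2.7] t 25.8 open 1.6895981657311205e-05 1.4235462073702365
[ 179.93967855   25.91946026 -169.02898388]
```

Request:
play_rows([
  [[0,0,1],[0,0,0],1],
  [[0,0,2],[0,0,0],1],
  [[0,0,3],[0,0,0],1],
  [[0,0,3],[0,0,0],1],
  [[0,0,3],[0,0,0],1],
])

```text
time: 26.3
ee_pos: [0.5048, 0.1833, 0.124]
tcp_rot: [180.0, 25.8, -169.0]
wrist_force: [-0.8, 1.4, 1.6]
opening: -0.0005
grasp_force: 1.0
```

```bash
python3 -c "
from h import *
bay()"
```

```text
bay tcp mm [21.7 -1.  76.2] F bay [0.2 1.5 1.7] t 26.3 open -0.0004585819757204621 0.9656742666265927
```

Request:
play_rows([
  [[0,0,0.7],[0,0,0],1],
  [[0,0,1.5],[0,0,0],1],
  [[0,0,1.5],[0,0,0],1],
])

```text
time: 26.6
ee_pos: [0.5054, 0.1835, 0.1226]
tcp_rot: [180.0, 25.9, -169.0]
wrist_force: [-1.5, -0.7, 1.1]
opening: 0.0002
grasp_force: 1.0
```

```bash
python3 -c "
from h import *
bay()"
```

```text
bay tcp mm [21.7 -1.  74.7] F bay [-1.  -0.4  1.7] t 26.6 open 0.0001914982802666135 0.9957914793631062
```

Request:
play_rows([
  [[0,0,0.7],[0,0,0],1],
  [[0,0,1.5],[0,0,0],1],
  [[0,0,2],[0,0,0],1],
  [[0,0,2],[0,0,0],1],
])

```text
time: 27.0
ee_pos: [0.5061, 0.1837, 0.1213]
tcp_rot: [180.0, 25.9, -169.0]
wrist_force: [-7.6, -2.2, 7.0]
opening: -0.0003
grasp_force: 5.0
```

```bash
python3 -c "
from h import *
bay()"
```

```text
bay tcp mm [21.7 -0.9 73.2] F bay [-4.  -0.7  9.8] t 27.0 open -0.00033408622361337493 5.047823251225054
```

Request:
play_rows([
  [[0,0,1],[0,0,0],1],
  [[0,0,1.5],[0,0,0],1],
  [[0,0,1.5],[0,0,0],1],
])

```text
time: 27.3
ee_pos: [0.5066, 0.1838, 0.1204]
tcp_rot: [180.0, 25.9, -169.0]
wrist_force: [-14.1, -4.1, 11.5]
opening: 0.0002
grasp_force: 8.4
```

```bash
python3 -c "
from h import *
bay()"
```

```text
bay tcp mm [21.8 -0.9 72.2] F bay [-8.1 -1.4 16.7] t 27.3 open 0.00023553712445548972 8.411636324599385
```

Request:
play_rows([
  [[0,0,1],[0,0,0],1],
  [[0,0,1.5],[0,0,0],1],
  [[0,0,1.5],[0,0,0],1],
])

```text
time: 27.6
ee_pos: [0.5071, 0.1839, 0.1195]
tcp_rot: [179.9, 25.9, -169.0]
wrist_force: [-19.2, -5.1, 16.9]
opening: 0.0002
grasp_force: 11.8
```

```bash
python3 -c "
from h import *
bay()"
```

```text
bay tcp mm [21.8 -0.9 71.1] F bay [-10.4  -1.4  23.9] t 27.6 open 0.00018250317998040402 11.783670550212264
```

Request:
play_rows([
  [[0,0,0.7],[0,0,0],1],
  [[0,0,1.3],[0,0,0],1],
  [[0,0,1.3],[0,0,0],1],
])

```text
time: 27.9
ee_pos: [0.5075, 0.184, 0.1187]
tcp_rot: [179.9, 25.9, -169.0]
wrist_force: [-22.9, -5.8, 20.6]
opening: -0.0001
grasp_force: 14.7
```

```bash
python3 -c "
from h import *
bay()"
```

```text
bay tcp mm [21.8 -0.9 70.2] F bay [-12.2  -1.4  28.8] t 27.9 open -9.32057065361965e-05 14.72610767930746
```

Request:
play_rows([
  [[0,0,-4],[0,0,0],1],
  [[0,0,-8],[0,0,0],1],
  [[0,0,-12],[0,0,0],1],
  [[0,0,-30],[0,0,0],1],
  [[0,0,-60],[0,0,0],1],
  [[0,0,-60],[0,0,0],1],
  [[0,0,-60],[0,0,0],1],
])

```text
time: 28.6
ee_pos: [0.4829, 0.1792, 0.1718]
tcp_rot: [179.9, 26.0, -169.0]
wrist_force: [-0.4, 0.4, -0.7]
opening: 0.0002
grasp_force: 0.0
```

```bash
python3 - <<'E'
from h import *
bay();cover()
im,P,k=grab('wrist','w9');Bi=np.linalg.inv(B);L=((P@Bi[:3,:3].T+Bi[:3,3])*1000).reshape(-1,3)
for a in range(-46,80,10):
    for ys in ((-65,-40),(40,65)):
        m=(L[:,0]>a)&(L[:,0]<a+10)&(L[:,1]>ys[0])&(L[:,1]<ys[1])&(L[:,2]>-10)&(L[:,2]<150); print(a,m.sum(),np.median(L[m,2]).round(1) if m.any() else '',end=' | ')
    print()
m=(L[:,0]>-60)&(L[:,0]<0)&(abs(L[:,1])<40)&(L[:,2]>62)&(L[:,2]<76);print('thumb',m.sum(),np.percentile(L[m],[5,50,95],axis=0).round(1).tolist())
E
```

```text
bay tcp mm [ 22.6  -0.9 128.9] F bay [-0.6  0.5 -0.5] t 28.6 open 0.00021608460656252678 0.0
top 319 [-0.    0.02  0.06]
side 150 [-0.01  0.01  0.03]
-46 656 50.2 | -46 664 50.2 | 
-36 624 50.2 | -36 619 50.2 | 
-26 604 50.2 | -26 599 50.2 | 
-16 572 50.2 | -16 576 50.2 | 
-6 553 50.1 | -6 557 50.2 | 
4 586 56.9 | 4 594 56.9 | 
14 588 57.1 | 14 593 57.0 | 
24 515 57.0 | 24 511 57.1 | 
34 499 57.0 | 34 492 57.0 | 
44 469 57.1 | 44 466 57.0 | 
54 448 57.0 | 54 455 56.9 | 
64 308 56.7 | 64 300 56.6 | 
74 5 58.2 | 74 4 58.4 | 
thumb 2354 [[-35.9, -12.8, 62.6], [-21.8, -2.6, 69.7], [-2.6, 9.4, 73.8]]
```

The cover stays shut, coplanar at z ≈ 57 mm as at the start, and the thumb is back at its rest position. I retreat, wait, recheck and hand in.

Request:
play_rows([
  [[30,0,-50],[0,0,0],1],
  [[60,0,-90],[0,0,0],1],
  [[60,0,-90],[0,0,0],1],
  [[60,0,-90],[0,0,0],1],
  [[60,0,-90],[0,0,0],1],
  [[60,0,-90],[0,0,0],1],
  [[60,0,-90],[0,0,0],1],
  [[60,0,-90],[0,0,0],1],
])

```text
time: 29.55
ee_pos: [0.3912, 0.1611, 0.2251]
tcp_rot: [180.0, 25.8, -169.0]
wrist_force: [-0.3, -0.7, -0.1]
opening: -0.0003
grasp_force: 0.0
```

```bash
python3 - <<'E'
from h import *
bay();cover()
print(workorder.job_done())
E
```

```text
bay tcp mm [-38.   -1.2 217.8] F bay [-0.4 -0.7  0.1] t 29.55 open -0.000336998577571825 0.0
top 314 [-0.    0.02  0.06]
side 188 [-0.01  0.01  0.03]
the job is handed in; nothing more can be done
None
```

The job is handed in after about 30 s: the battery is fully home nose first, the cover is shut and held by the latch, and the highest force I read pressing on the unit was about 31 N; the hand-in returned no verdict.

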